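# Release the contact grill's height ratchet and shut its lid

## Robot

A 6-joint arm with a two-finger parallel gripper is mounted at the origin on a cart in front of the work surface, level with it; the furniture and walls round the work are solid. World frame = base frame: x ahead of the robot, y to its left, z up, the work surface at z = 0. Lengths are in m, angles in rad, forces in N, time in s.
With the tool pointing down it reaches from about 0.35 to 0.775 m from the base axis. Payload 7.3 kg.
Tool frame: the origin (TCP) lies midway between the tips of the shut fingers; the grasp point (between the pads) lies 19 mm behind it; z points along the fingers, y is the line along which they close (so a half turn about z gives the same grasp; the last joint's range is limited). The gripper opens to 92 mm and grips with 3 to 60 N. Pads are 19 mm wide; open, the fingers measure 130 mm over their backs; the gripper's body (75 mm by 190 mm) begins 47 mm behind the grasp point.
Start: joints at [0.957, 0.342, 1.524, -0, 1.275, -0.146], TCP at [0.237, 0.469, 0.227] pointing down, gripper open.
Joint ranges: [-2.53, 2.53], [-0.77, 2.02], [0.04, 2.7], [-1, 4.14], [0.28, 2.66], [-3.11, 3.11]. Speed limits (rad/s): [2.57, 2.57, 3.14, 3.14, 3.14, 3.14].

## Interface

Orientations are given as [roll, pitch, yaw] about the fixed x, y, z axes, in that order (R = Rz(yaw) Ry(pitch) Rx(roll)).
In Python, from cell import monitor, vision, workorder gives the robot as it stands.
- The arm moves only by the tool move_arm, never from a script. Its argument "rows" is a list of rows, each a list of 5 numbers: the shift along the world's x, y, z in mm, then the turn about the world's z in rad, then the closure, from -1 (fully open) to 1 (shut). A call has 1 to 12 rows; each row shifts and turns the commanded pose from where the row before left it; what a row does not reach is not made up. A row lasts 1/10 s, in which the tool goes at most 50 mm and 8.59 degrees, less where a joint would pass 70% of its speed; a pose out of reach is approached as far as the arm can. A call is refused whole if a number of a shift passes 50 or a number of a turn 0.15, either way. A call with a gripper value outside its range is refused whole. The fingers move at their own pace and stop on an object; "newtons" is the grip in N (left out, the last holds). Time passes only in rows, so rows that do not move let the fingers close. It gives the time, the measured TCP pose, the force, the opening and the grip force at its end, in the units of the state.
- monitor.observe(): the state, without advancing time (a new reading comes with each control period).
- vision.read_camera(name): name is "scene" or "top" or "wrist"; returns the picture (480x640x3 uint8, red, green, blue); there is no depth.
- vision.get_calibration(name): a dict with "K" (3x3 intrinsics, pixels), "T" (4x4, takes a point from camera to world coordinates); the wrist camera has in their place "mount" (4x4, takes a point from camera to tool coordinates, whose origin is the TCP and whose axes are the flange's). Camera axes: x right, y up, looking along -z (the intrinsics and any distortion apply to the point x, -y, -z); pixel columns grow to the right and rows downward; lengths in m; the calibration is good to about 2 mm. A picture is of the moment at which its call begins: read the wrist's pose just before it. get_calibration takes no time and is no camera call.
- workorder.hand_in(): hands the job in; it is judged then, once.
The state is a dict: "time": time; "qpos": joint angles; "qvel": joint speeds; "joint_efforts": joint torques, N m; "tool_pos": TCP position; "tool_rot": TCP orientation; "contact_force": force on the tool from outside, world axes, zero at the start; "torque": the same for the moment, N m; "opening": finger opening in m; "grip_force": force on a finger pad.
Only numpy, scipy, OpenCV 4.12 (cv2) and the standard library are available. Lean on these libraries where they do the work, as an engineer would, in place of code of your own. Each camera call takes 0.05 s, during which the arm holds its last target. There are 200 camera calls.

## Task

The sandwich grill's lid is propped half open by the height ratchet behind its hinge. With your fingertips, press the red release tab at the back of the grill right down, so that the pawl flips out of the teeth and stays out, then push the lid down by its handle until it is fully shut, ready for preheating. Push lightly, forcing nothing, do not lift the lid, and leave the mug, the fish tin and the salt shaker where they stand.

Things in the scene. Friction and masses are not known exactly. Their poses are not given: they have to be found in the camera images.
- lid_hinge (a point): Point on the lid's hinge axis at mid-width, 95 mm above the worktop, near the back of the sandwich grill (black base 165 mm deep, 190 mm wide, steel lid, fixed to the worktop). Its axes are the grill's own: -x points from the hinge to the front (handle side), +x to the back (red tab side), y along the hinge axis, z up. The grill stands turned sideways on the worktop with its front to the robot's right; its place and turn vary.
- lid_handle (a point): Centre of the top face of the lid's black bar handle: a flat bar 140 mm long (along y), 28 mm wide, 18 mm thick, rounded edges, in front of the lid. It lies 210 mm in front of the hinge axis and 9 mm above it when the lid is shut (104 mm above the worktop), and swings on that radius about the hinge. Axes turn with the lid.
- release_tab (a point): Point on the upper face of the red plastic release tab behind the grill (tab 36 x 38 mm, 8 mm thick), 48 mm from its pivot. The pivot is 42 mm behind and 40 mm below the lid hinge. With the pawl engaged the point is 87 mm behind the hinge axis and about 71 mm above the worktop; pressed right down it is about 24 mm lower. There is nothing under the tab.
- lid (a joint): Opening angle of the lid in rad: 0 = fully shut, grows as the front rises, at most 1.0. The toothed sector on the lid arm (teeth every 0.2 rad, from 0.2 to 1.0) lets it rise but not sink while the pawl is engaged: it then stops at the next tooth below. With the pawl out, the hinge is stiff: the lid stays where it is left and takes about 3 to 6 N on the handle to move. Shut, it rests on firm silicone pads that give less than 1 mm.
- release (a joint): Angle of the release pawl in rad: 0 = nose fully in the teeth, 0.5 = tab right down, pawl out (end stop). Between teeth it may rest at up to about 0.2. It is sprung over centre at 0.3: let go below that it snaps back in, past it it snaps out and stays out. Pressing takes about 4 N on the tab.
- mug_mid (a point): Centre, half-way up, of the dark brown stoneware mug (82 mm wide, 88 mm tall, with a handle), loose, a bystander on the far side of the grill.
- fish_tin_mid (a point): Centre, half-way up, of the low round red fish tin (86 mm across, 40 mm tall), loose, a bystander in front of the grill's handle.
- salt_mid (a point): Centre, half-way up, of the clear salt shaker with a grey top (44 mm across, 90 mm tall), loose, a bystander at the back corner of the grill on its far side.

How it is judged:
On the way, in this order (a step that is already met when the one before it is completed fails the run):
1. the release tab is pressed right down, pawl out of the teeth, while the lid is still propped up (value of joint release above 0.43 rad and value of joint lid above 0.3 rad), for 0.2 s.
2. the lid is pushed fully shut (value of joint lid below 0.03 rad), for 0.2 s.
At the end, for the whole second after the job is handed in: The lid is fully shut (within 0.03 rad, 6 mm at the handle) and at rest, and the release tab has stayed down with the pawl out of the teeth (at least 0.43 of its 0.5 rad) (value of joint lid below 0.03 rad and value of joint release above 0.43 rad and velocity of joint lid below 0.05 rad/s); the robot touches nothing.
It fails at once if the lid is lifted instead of pushed down (beyond 0.86 rad, above every start) (value of joint lid above 0.86 rad).
It fails at once if the lid or the release tab is forced or squeezed (more than 80 N between it and the fingers) (contact force between the fingers and lid above 80 N or contact force between the fingers and release above 80 N).
It fails at once if the mug is moved or lifted (more than 20 mm) (distance of mug_mid from where it was at the start of the episode above 0.02 m).
It fails at once if the fish tin is moved or lifted (more than 20 mm) (distance of fish_tin_mid from where it was at the start of the episode above 0.02 m).
It fails at once if the salt shaker is moved or lifted (more than 20 mm) (distance of salt_mid from where it was at the start of the episode above 0.02 m).
It also fails if it takes over 48 s, if anything falls off the work surface, if the arm or the gripper's body presses on something with over 40 N, if the wrist force passes 120 N, or if a joint passes its speed limit or range.

## Working session

There is one attempt and no reset: what is moved stays moved. The work goes in short steps, Python scripts to look and compute and a tool call to move; the robot and the scene stay as the last step left them, time stands still between calls to the robot, and variables do not carry over. Pictures are saved under pics/ and viewed, at most 10 in all, crops included, and the job is handed in when it is done.

Besides the shell and the picture viewer there is one more tool, called after "Request:" as name(argument=value, ...) on one line, values as JSON. move_arm: Moves the arm, as the interface text tells. Its arguments: {"type":"object","properties":{"rows":{"type":"array","items":{"type":"array","items":{"type":"number"}}},"newtons":{"type":"number"}},"required":["rows"]}

```bash
mkdir -p pics
python3 - <<'E'
from cell import monitor, vision
import cv2,numpy as np
for n in("scene","top"):
    cv2.imwrite(f"pics/{n}0.png",vision.read_camera(n)[:,:,::-1]); c=vision.get_calibration(n); print(n,np.round(c["K"],1).tolist(),np.round(c["T"],3).tolist(),[k for k in c])
s=monitor.observe();print(s["tool_pos"],s["tool_rot"],s["opening"])
E
```

```text
scene [[443.2, 0.0, 322.8], [0.0, 443.2, 236.7], [0.0, 0.0, 1.0]] [[0.684, 0.462, -0.564, -0.034], [-0.729, 0.413, -0.546, -0.579], [-0.019, 0.785, 0.619, 0.717], [0.0, 0.0, 0.0, 1.0]] ['K', 'T']
top [[454.1, 0.0, 318.7], [0.0, 454.1, 237.2], [0.0, 0.0, 1.0]] [[-0.003, 0.996, -0.092, 0.454], [-1.0, -0.003, 0.008, -0.013], [0.007, 0.092, 0.996, 1.026], [0.0, 0.0, 0.0, 1.0]] ['K', 'T']
[0.23652896 0.46832416 0.22612167] [-3.14026699e+00 -1.64603768e-04  2.67378907e+00] 0.0920290420002357
```

View pics/scene0.png

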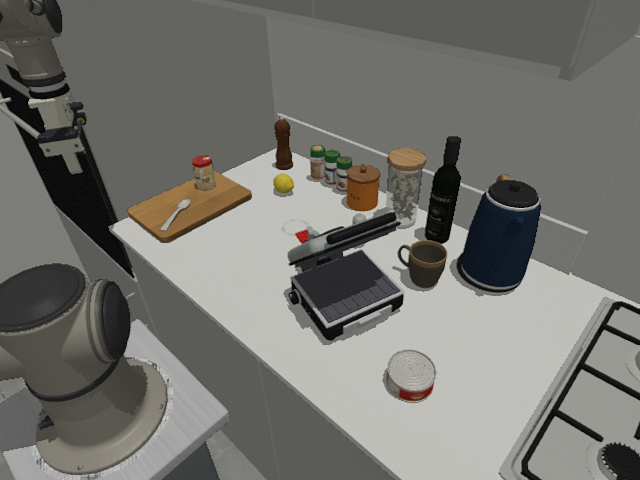

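View pics/top0.png

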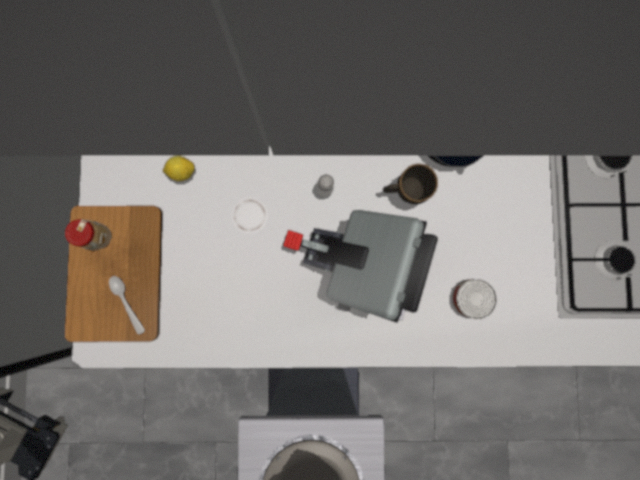

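The top view shows the tab at about (292,241), the lid handle near (420,275), the salt at (325,184), the mug at (417,183) and the tin at (475,299). I'll enlarge the grill for more precise positions.

```bash
cat > h.py <<'E'
from cell import monitor, vision
import cv2,numpy as np
def ray(n,u,v):
    c=vision.get_calibration(n);K,T=np.array(c["K"]),np.array(c["T"])
    d=T[:3,:3]@np.array([(u-K[0,2])/K[0,0],-(v-K[1,2])/K[1,1],-1]);return T[:3,3],d
def atz(n,u,v,z):
    o,d=ray(n,u,v);return o+d*(z-o[2])/d[2]
def proj(n,p):
    c=vision.get_calibration(n);K,T=np.array(c["K"]),np.array(c["T"])
    q=T[:3,:3].T@(np.array(p)-T[:3,3]);return K[0,0]*q[0]/-q[2]+K[0,2],-K[1,1]*q[1]/-q[2]+K[1,2]
E
python3 - <<'E'
from h import *
a=cv2.imread("pics/top0.png")[190:340,270:470]
b=cv2.imread("pics/scene0.png")[200:340,270:440]
cv2.imwrite("pics/c1.png",cv2.resize(a,None,fx=4,fy=4,interpolation=cv2.INTER_CUBIC))
cv2.imwrite("pics/c2.png",cv2.resize(b,(680,560),interpolation=cv2.INTER_CUBIC))
for n in("top","scene"):
    im=cv2.imread(f"pics/{n}0.png").astype(int);m=((im[:,:,2]>150)&(im[:,:,1]<70)&(im[:,:,0]<70)).astype(np.uint8)
    print(n,cv2.connectedComponentsWithStats(m)[2:])
print("tab",atz("top",292,241,.071),"salt",atz("top",325,182,.09),"mug",atz("top",418,183,.088),"tin",atz("top",475,299,.04))
E
```

```text
top (array([[     0,      0,    640,    480, 306972],
       [   284,    232,     18,     18,    228]], dtype=int32), array([[319.51977053, 239.49941363],
       [292.88157895, 240.28947368]]))
scene (array([[     0,      0,    640,    480, 307082],
       [   199,    156,      3,      2,      3],
       [   203,    156,      1,      2,      2],
       [   193,    158,      9,      6,     23],
       [   200,    159,      2,      3,      5],
       [   207,    159,      3,      3,      3],
       [   204,    161,      1,      2,      2],
       [   296,    230,     12,     12,     80]], dtype=int32), array([[319.51950293, 239.51091239],
       [200.        , 156.33333333],
       [203.        , 156.5       ],
       [195.91304348, 160.39130435],
       [200.4       , 160.2       ],
       [208.        , 160.        ],
       [204.        , 161.5       ],
       [302.075     , 235.4375    ]]))
tab [0.5337289  0.03651401 0.071     ] salt [ 0.65595616 -0.03328938  0.09      ] mug [ 0.65392221 -0.22880394  0.088     ] tin [ 0.40957654 -0.35722916  0.04      ]
```

View pics/c1.png

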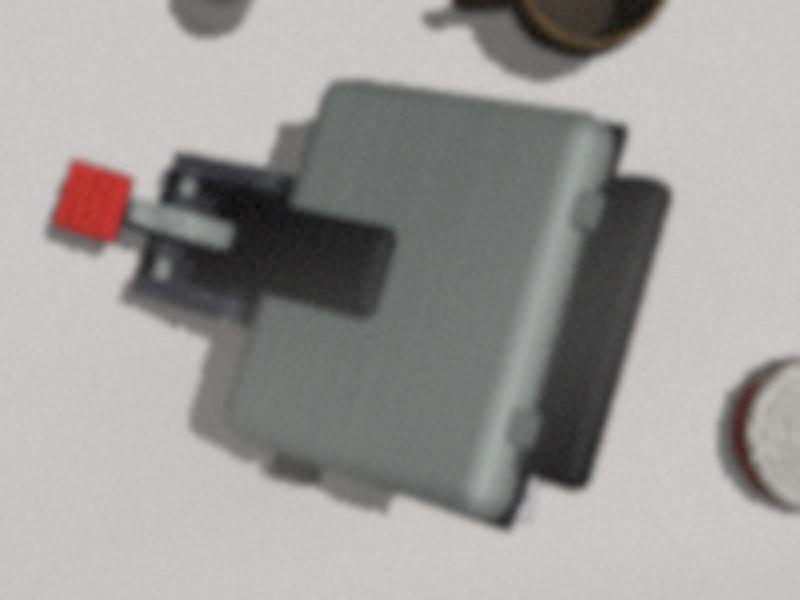

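View pics/c2.png

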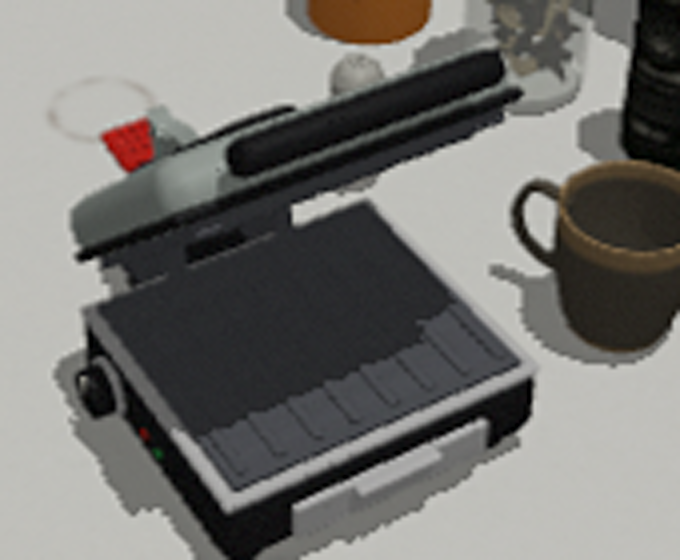

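The crops show the handle's four corners in the top view (crop pixels about (625,178), (668,190), (580,488), (540,475)) and its front ends in the scene view at about (240,155) and (495,68). I'll fit the grill's pose and lid angle to these.

```bash
cat > fit.py <<'E'
from h import *
from scipy.optimize import least_squares
def P(p,l,th=0):  # grill local (rel hinge), optionally swung with lid
    hx,hy,yaw,_,_=p; x,y,z=l; c,s=np.cos(th),np.sin(th)
    x,z=c*x+s*z,-s*x+c*z
    return np.array([hx+np.cos(yaw)*x-np.sin(yaw)*y,hy+np.sin(yaw)*x+np.cos(yaw)*y,.095+z])
def tab(p):
    a0=np.arctan2(.016,.045); a=a0-p[4]; r=np.hypot(.045,.016); return P(p,(.042+r*np.cos(a),0,-.04+r*np.sin(a)))
T=lambda x,y:(270+x/4,190+y/4); S=lambda x,y:(270+x/4,200+y/4)
obs=[("top",(-.210,0,.007),T(604,333)),("top",(-.210,-.068,.007),T(561,481)),("top",(-.210,.068,.007),T(646,184)),
 ("scene",(-.217,-.066,.000),S(240,155)),("scene",(-.217,.066,.000),S(495,68))]
E
python3 - <<'E'
from fit import *
best=None
def f(p,sg=1):
    r=[]
    for n,l,u in obs: r+=list(np.subtract(proj(n,P(p,(l[0],sg*l[1],l[2]),p[3])),u))
    r+=list(np.subtract(proj("top",tab(p)),(292.9,240.3)))
    return r+[(p[4]-.05)*20]
for sg in(1,-1):
    s=least_squares(f,[.5,-.05,1.4,.5,.0],args=(sg,)); p=s.x
    print(sg,s.cost,p.round(4),np.round(s.fun,1)); print("tab",tab(p),"handle",P(p,(-.21,0,.009),p[3]),"shut",P(p,(-.21,0,.009),0))
    for y in(-.07,.07):print(proj("scene",P(p,(-.224,y,0),p[3])))
E
```

```text
1 10230.162364716367 [ 0.4799 -0.0297  1.5718  0.6499 -0.236 ] [ -3.4  -9.6   6.4 -85.  -12.9  66.6  62.5 -22.3 -46.8  33.   -8.8  26.2
  -5.7]
tab [0.47985629 0.05235529 0.08107691] handle [ 0.48010089 -0.19140791  0.22922984] shut [ 0.48014931 -0.239657    0.104     ]
(np.float64(396.39057575014994), np.float64(214.88931298038432))
(np.float64(347.9008334255221), np.float64(250.60901946685257))
-1 6.875213730085614 [ 0.5077 -0.0533  1.261   0.7733  0.0732] [-1.2 -0.2 -1.7  1.  -0.6 -0.6  1.1  1.3  0.6 -0.   2.   0.5  0.5]
tab [0.53451145 0.03060492 0.06766459] handle [ 0.4637765  -0.19039463  0.24812367] shut [ 0.44365544 -0.25325953  0.104     ]
(np.float64(398.08165967243633), np.float64(215.50293605485552))
(np.float64(330.49448116797555), np.float64(240.19249079369675))
```

The fit is consistent: yaw is 1.26 rad and lid 0.77 rad, the residuals are 2 px or less, and the tab lands at about (0.534, 0.033). I'll move over the tab with the fingers shut and the tool yaw turned to 1.26.

Request:
move_arm(rows=[[25,-36,-5,-0.118,1],[25,-36,-5,-0.118,1],[25,-36,-5,-0.118,1],[25,-36,-5,-0.118,1],[25,-36,-5,-0.118,1],[25,-36,-5,-0.118,1],[25,-36,-5,-0.118,1],[25,-36,-5,-0.118,1],[25,-36,-5,-0.118,1],[25,-36,-5,-0.118,1],[25,-36,-5,-0.118,1],[25,-36,-5,-0.118,1]], newtons=20)

```text
time: 1.3
tool_pos: [0.5373, 0.0349, 0.1662]
tool_rot: [-3.141, 0.0, 1.253]
contact_force: [0.6, 0.4, 0.1]
opening: 0.0016
grip_force: 0.0
```

Request:
move_arm(rows=[[0,0,0,0,1],[0,0,0,0,1]])

```text
time: 1.5
tool_pos: [0.5364, 0.036, 0.1659]
tool_rot: [-3.14, 0.0, 1.257]
contact_force: [-0.0, -0.1, -0.6]
opening: 0.0005
grip_force: 0.0
```

Run:
```python
from h import *
s=monitor.observe();print(s["tool_pos"],s["tool_rot"],s["opening"],s["qpos"],s["contact_force"],s["time"])
a=vision.read_camera("wrist")[:,:,::-1];b=vision.read_camera("scene")[:,:,::-1][150:330,220:440]
cv2.imwrite("pics/w1.png",np.hstack([cv2.resize(a,(400,300)),cv2.resize(b,(367,300),interpolation=cv2.INTER_CUBIC)]))
```

```text
[0.53639165 0.03598208 0.1659322 ] [-3.13969664e+00  2.08125011e-04  1.25670675e+00] 0.0005229319218720018 [-7.57618894e-02  4.21734668e-01  1.57974717e+00  2.69788293e-04
  1.14200238e+00  2.38215478e-01] [-0.04196548 -0.14679446 -0.60615395] 1.5
```

View pics/w1.png

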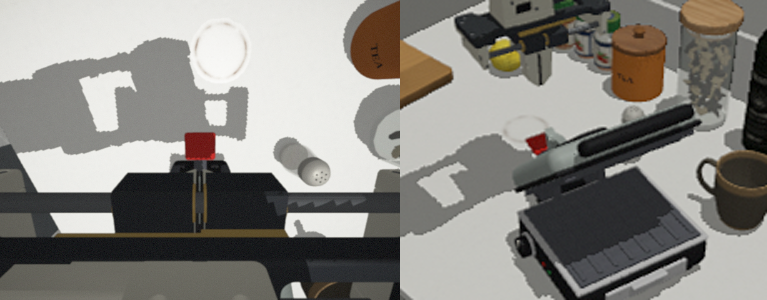

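The wrist view shows the tab at about (200,146) of the half-size picture, in line with the fingers. I'll check its position through the mount.

Run:
```python
from h import *
from scipy.spatial.transform import Rotation as R
s=monitor.observe();c=vision.get_calibration("wrist");M=np.array(c["mount"]);K=np.array(c["K"])
T=np.eye(4);T[:3,:3]=R.from_euler("xyz",s["tool_rot"]).as_matrix();T[:3,3]=s["tool_pos"];T=T@M
im=vision.read_camera("wrist").astype(int);m=((im[:,:,0]>110)&(im[:,:,1]<60)&(im[:,:,2]<60)).astype(np.uint8)
n,_,st,ce=cv2.connectedComponentsWithStats(m)
i=1+st[1:,4].argmax();print(st[i],ce[i])
x0,y0,w,h=st[i,:4]
for u in(ce[i],(x0+w/2,y0),(x0+w/2,y0+h)):
    d=T[:3,:3]@np.array([(u[0]-K[0,2])/K[0,0],-(u[1]-K[1,2])/K[1,1],-1]);print(T[:3,3]+d*(.069-T[2,3])/d[2])
```

```text
[ 297  214   48   44 1343] [321.68428891 236.83395383]
[0.53743084 0.03615895 0.069     ]
[0.54225124 0.05289392 0.069     ]
[0.53185336 0.02041768 0.069     ]
```

Tab centre confirmed at (0.537, 0.036), directly under the fingers. I'll go down slightly outward of the centre.

Request:
move_arm(rows=[[1,4,-25,0,1],[0,0,-25,0,1],[0,0,-20,0,1],[0,0,-10,0,1],[0,0,-6,0,1],[0,0,-6,0,1],[0,0,-5,0,1],[0,0,-5,0,1],[0,0,-5,0,1],[0,0,-4,0,1],[0,0,0,0,1]])

```text
time: 2.75
tool_pos: [0.5373, 0.0406, 0.0551]
tool_rot: [-3.141, 0.0, 1.258]
contact_force: [0.8, 0.4, -0.5]
opening: 0.0006
grip_force: 0.2
```

Request:
move_arm(rows=[[0,0,-3,0,1],[0,0,-3,0,1],[0,0,-3,0,1],[0,0,0,0,1]])

```text
time: 3.15
tool_pos: [0.5381, 0.0405, 0.0482]
tool_rot: [3.14, 0.0, 1.258]
contact_force: [-4.3, 0.0, 14.3]
opening: 0.0005
grip_force: 7.0
```

Run:
```python
from h import *
b=vision.read_camera("scene")[:,:,::-1][180:340,240:440];t=vision.read_camera("wrist")[:,:,::-1]
cv2.imwrite("pics/s2.png",np.hstack([cv2.resize(b,(400,300),interpolation=cv2.INTER_CUBIC),cv2.resize(t,(400,300))]))
print(monitor.observe()["contact_force"])
```

```text
[-3.41237933 -0.03529605 14.20749448]
```

View pics/s2.png

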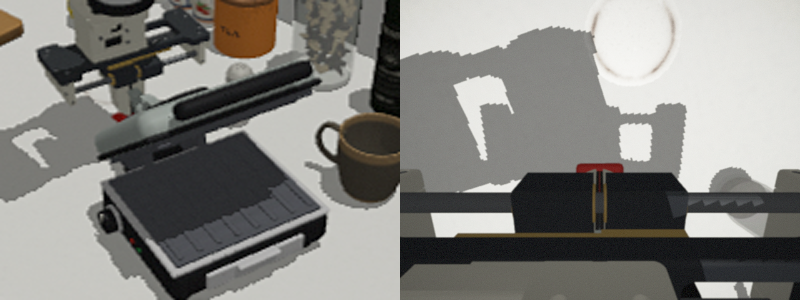

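The fingers are on the tab at the expected end-stop height (z = 0.048 m, 14 N). I'll hold, press slightly more, then rise and check that it stays down.

Request:
move_arm(rows=[[0,0,-1,0,1],[0,0,0,0,1],[0,0,0,0,1],[0,0,0,0,1]])

```text
time: 3.65
tool_pos: [0.5382, 0.0405, 0.0479]
tool_rot: [3.14, -0.0, 1.258]
contact_force: [-4.5, 0.8, 18.9]
opening: 0.0004
grip_force: 9.4
```

Request:
move_arm(rows=[[0,0,10,0,1],[0,0,30,0,1],[0,0,40,0,1],[0,0,30,0,1],[0,0,0,0,1],[0,0,0,0,1]])

```text
time: 4.25
tool_pos: [0.5378, 0.0406, 0.156]
tool_rot: [3.14, -0.0, 1.258]
contact_force: [-0.5, 0.3, -0.9]
opening: 0.0008
grip_force: 0.0
```

Run:
```python
from h import *
from scipy.spatial.transform import Rotation as R
s=monitor.observe();print(s["tool_pos"],s["time"]);c=vision.get_calibration("wrist");M=np.array(c["mount"]);K=np.array(c["K"])
T=np.eye(4);T[:3,:3]=R.from_euler("xyz",s["tool_rot"]).as_matrix();T[:3,3]=s["tool_pos"];T=T@M
im=vision.read_camera("wrist").astype(int);m=((im[:,:,0]>110)&(im[:,:,1]<60)&(im[:,:,2]<60)).astype(np.uint8)
n,_,st,ce=cv2.connectedComponentsWithStats(m);i=1+st[1:,4].argmax();print(st[i],ce[i])
for z in(.069,.047):
    q=np.linalg.inv(T)@np.array([.537,.036,z,1]);print(z,K[0,0]*q[0]/-q[2]+K[0,2],-K[1,1]*q[1]/-q[2]+K[1,2])
b=cv2.imread("pics/s2.png");n=vision.read_camera("scene")[:,:,::-1][180:340,240:440]
cv2.imwrite("pics/s3.png",cv2.resize(n,(400,300),interpolation=cv2.INTER_CUBIC))
```

```text
[0.53778987 0.04057084 0.15604096] 4.25
[ 297  217   46   44 1682] [318.73662307 237.0469679 ]
0.069 319.8993000006185 245.80842228018196
0.047 319.7921741132498 237.7020807485854
```

View pics/s3.png

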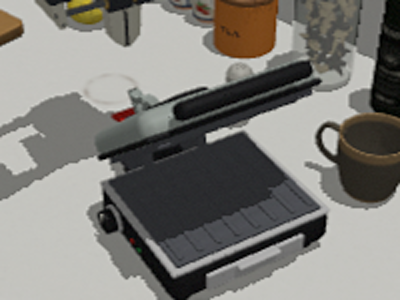

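The tab is at about z = 0.047 m and stays down, and the lid is still propped. Next I'll compute the arc for pushing the handle.

Run:
```python
from fit import *
p=[.5077+.003,-.0533+.004,1.257,0,0]
for th in(.8,.77,.7,.6,.5,.4,.3,.2,.1,0):
    c=P(p,(-.2135,0,.009),th);c[:2]+=.0095*np.array([np.cos(p[2]),np.sin(p[2])]);print(th,(c*1000).round(1))
```

```text
0.8 [ 469.7 -175.6  254.4]
0.77 [ 468.3 -180.1  250.1]
0.7 [ 465.  -190.1  239.4]
0.6 [ 460.8 -203.   223. ]
0.5 [ 457.1 -214.4  205.3]
0.4 [ 454.  -224.   186.4]
0.3 [ 451.5 -231.7  166.7]
0.2 [ 449.6 -237.6  146.2]
0.1 [ 448.3 -241.5  125.3]
0 [ 447.7 -243.3  104. ]
```

Request:
move_arm(rows=[[0,0,45,0,1],[0,0,45,0,1],[0,0,45,0,1],[0,0,19,0,1],[-13,-42,0,0,1],[-13,-42,0,0,1],[-13,-42,0,0,1],[-14,-43,0,0,1],[-15,-45,0,0,1],[0,0,0,0,1],[0,0,0,0,1]])

```text
time: 5.45
tool_pos: [0.4692, -0.174, 0.3084]
tool_rot: [-3.139, -0.001, 1.255]
contact_force: [0.3, 0.2, -1.1]
opening: 0.0005
grip_force: 0.0
```

Run:
```python
from h import *
t=vision.read_camera("scene")[:,:,::-1][120:340,240:500]
cv2.imwrite("pics/s4.png",cv2.resize(t,(709,600),interpolation=cv2.INTER_CUBIC))
```

```text
(no output)
```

View pics/s4.png

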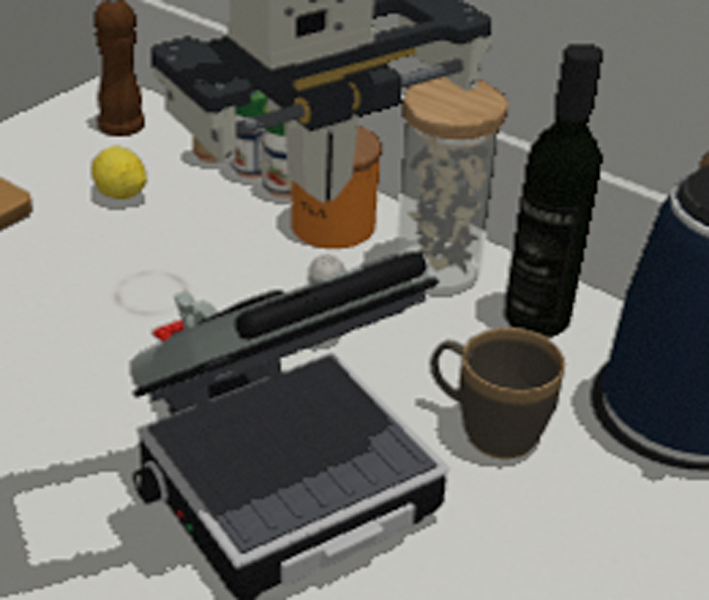

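The fingers, tips at about (330,195), are centred above the handle, which runs from (245,320) to (425,265). Next I'll go down to contact.

Request:
move_arm(rows=[[0,0,-20,0,1],[0,-3,-20,0,1],[0,-2,-8,0,1],[0,-3,-6,0,1],[-1,-4,-5,0,1],[-1,-4,-6,0,1],[0,0,0,0,1]])

```text
time: 6.2
tool_pos: [0.4677, -0.1899, 0.2446]
tool_rot: [3.141, 0.0, 1.257]
contact_force: [0.4, 0.3, 0.9]
opening: 0.0002
grip_force: 0.4
```

Request:
move_arm(rows=[[-1,-3,-6,0,1],[-1,-4,-6,0,1],[-1,-4,-6,0,1],[-1,-3,-6,0,1]])

```text
time: 6.6
tool_pos: [0.4638, -0.2041, 0.2204]
tool_rot: [3.141, 0.0, 1.257]
contact_force: [-0.2, -0.2, 3.8]
opening: 0.0003
grip_force: 1.6
```

Request:
move_arm(rows=[[-2,-5,-7,0,1],[-2,-5,-7,0,1],[-1,-5,-9,0,1],[-1,-5,-10,0,1],[-1,-4,-10,0,1],[-1,-4,-10,0,1]])

```text
time: 7.2
tool_pos: [0.4549, -0.2314, 0.1664]
tool_rot: [-3.14, -0.0, 1.258]
contact_force: [-1.4, 2.3, 1.8]
opening: 0.0001
grip_force: 1.5
```

Still in light contact. I'll follow the arc to the shut position.

Request:
move_arm(rows=[[-1,-3,-10,0,1],[-1,-3,-10,0,1],[0,-2,-10,0,1],[0,-2,-10,0,1],[0,-1,-8,0,1],[0,-1,-6,0,1],[0,0,0,0,1]])

```text
time: 7.9
tool_pos: [0.4537, -0.2434, 0.1128]
tool_rot: [-3.141, -0.0, 1.258]
contact_force: [0.4, 0.5, -0.6]
opening: 0.0005
grip_force: 0.0
```

Request:
move_arm(rows=[[0,0,-4,0,1],[0,0,-3,0,1],[0,0,-2,0,1],[0,0,0,0,1]])

```text
time: 8.3
tool_pos: [0.4539, -0.2435, 0.1047]
tool_rot: [3.141, -0.0, 1.258]
contact_force: [0.2, -0.5, -0.1]
opening: 0.0006
grip_force: 0.3
```

Request:
move_arm(rows=[[0,0,-2,0,1],[0,0,-1,0,1],[0,0,0,0,1]])

```text
time: 8.6
tool_pos: [0.454, -0.2435, 0.104]
tool_rot: [3.14, 0.001, 1.258]
contact_force: [-4.2, 3.0, 20.2]
opening: 0.0006
grip_force: 10.0
```

Run:
```python
from h import *
t=vision.read_camera("scene")[:,:,::-1][180:340,270:440]
cv2.imwrite("pics/s5.png",cv2.resize(t,(600,565),interpolation=cv2.INTER_CUBIC));print(monitor.observe()["contact_force"])
```

```text
[-6.27151554  2.18817334 20.1834883 ]
```

View pics/s5.png

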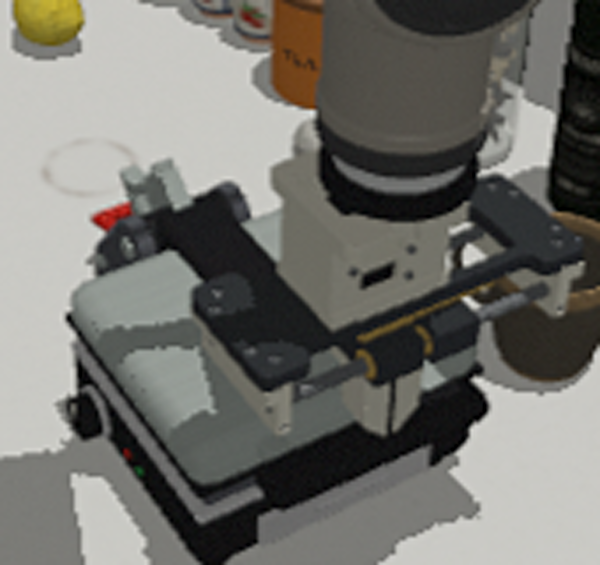

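The lid is shut: z = 0.104 m at 20 N matches the given shut height, and the red tab at (112,215) is still down. I'll hold briefly, then lift away.

Request:
move_arm(rows=[[0,0,0,0,1],[0,0,0,0,1],[0,0,6,0,1],[0,0,20,0,1],[0,0,40,0,1],[0,0,45,0,1],[0,0,45,0,1],[0,0,0,0,1],[0,0,0,0,1]])

```text
time: 9.55
tool_pos: [0.4539, -0.2432, 0.2582]
tool_rot: [3.14, 0.0, 1.258]
contact_force: [0.0, -0.6, -0.9]
opening: 0.0004
grip_force: 0.0
```

Run:
```python
from h import *
t=vision.read_camera("scene")[:,:,::-1][170:400,270:460]
cv2.imwrite("pics/s6.png",cv2.resize(t,(496,600),interpolation=cv2.INTER_CUBIC));print(monitor.observe()["contact_force"])
```

```text
[-0.57130561 -0.03009226 -0.43800284]
```

View pics/s6.png

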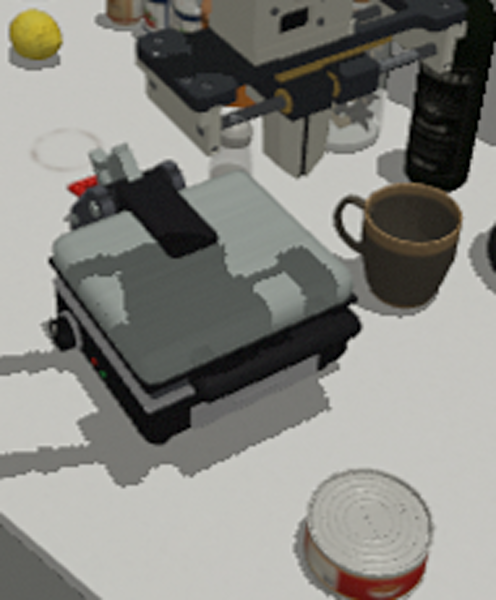

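The lid sits flat on the base, the tab at (85,185) is down, and the mug, tin and salt have not moved. The arm is clear of everything, so I'll hand in.

```bash
python3 -c "
from cell import workorder;print(workorder.hand_in())"
```

```text
the job is handed in; nothing more can be done
None
```

The job is handed in, with no verdict returned: the release tab is pressed and staying down, the lid is shut on its pads, the mug, fish tin and salt shaker look unmoved, and the arm is clear (about 9.6 s used).

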